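Put the knife away and snap the case shut

ROBOT

A 6-joint arm with a two-finger parallel gripper is mounted at the origin on the work surface. World frame = base frame: x ahead of the robot, y to its left, z up, the work surface at z = 0. Lengths are in m, angles in rad, forces in N, time in s.
With the tool pointing down it reaches from about 0.3 to 0.75 m from the base axis. Payload 8.5 kg.
Tool frame: the origin (TCP) lies midway between the tips of the shut fingers; the grasp point (between the pads) lies 19 mm behind it; z points along the fingers, y is the line along which they close (so a half turn about z gives the same grasp; the last joint's range is limited). The gripper opens to 88 mm and grips with 3 to 60 N. Pads are 18 mm wide; open, the fingers measure 123 mm over their backs; the gripper's body (75 mm by 187 mm) begins 45 mm behind the grasp point.
Start: joints at [0.96, 0.381, 1.297, -0, 1.464, -0.215], TCP at [0.212, 0.507, 0.239] pointing down, gripper open.
Joint ranges: [-3.11, 3.11], [-0.89, 2.33], [0.22, 2.48], [-1.42, 4.56], [0.17, 2.85], [-2.88, 2.88]. Speed limits (rad/s): [2.39, 2.39, 3.14, 3.14, 3.14, 3.14].

INTERFACE

Orientations are given as a unit quaternion [x, y, z, w].
In Python, from station import ctrl gives the robot as it stands. The module is installed in compiled form; this text tells all that it offers.
- The arm moves only by the shell command python3 -m handwheel 'ROWS'. ROWS is JSON, one flat list of numbers, 7 for each row, row after row: the turn, a rotation vector about the world's x, y, z in rad, then the shift along the world's x, y, z in m, then the finger opening in m, from 0 to 0.0881. In form: [rx, ry, rz, dx, dy, dz, hand, rx, ry, rz, dx, dy, dz, hand, ...]. A call has 1 to 20 rows; each row is the pose to reach, as a shift and turn from the pose commanded when the call began; what a row does not reach only later rows make up. A row lasts 1/8 s, in which the tool goes at most 62.5 mm and 10.7 degrees, less where a joint would pass 70% of its speed; a pose out of reach is approached as far as the arm can. A call with a gripper value outside its range is refused whole. The fingers move at their own pace and stop on an object; the grip force is fixed at half the most. Time passes only in rows, so rows that repeat a pose let the fingers close. It gives the time, the measured TCP pose, the force, the opening and the grip force at its end, in the units of the state.
- ctrl.get_state(): the state, without advancing time (a new reading comes with each control period).
- ctrl.get_image(name): name is "scene" or "side" or "wrist"; returns (picture, depth): 400x640x3 uint8, blue, green, red; 400x640 float32, m along the optical axis (not along the pixel's ray), 0 where there is no reading.
- ctrl.camera_params(name): a dict with "intrinsics" (3x3 intrinsics, pixels), "R" (3x3) and "t" (3): a world point X has camera coordinates R X + t. Camera axes: x right, y down, z forward; pixel columns grow to the right and rows downward; lengths in m; the calibration is good to about 2 mm. A picture is of the moment at which its call begins: read the wrist's pose just before it. camera_params takes no time and is no camera call; for the wrist camera it gives the pose at the moment of the call.
- ctrl.finish_job(): hands the job in; it is judged then, once.
The state is a dict: "clock": time; "joints": joint angles; "qd": joint speeds; "tau": joint torques, N m; "tool_pos": TCP position; "ee_rot": TCP orientation; "contact_force": force on the tool from outside, world axes, zero at the start; "wrist_torque": the same for the moment, N m; "finger_gap": opening from 0.0 (shut) to 1.0 (fully open); "grasp_force": force on a finger pad.
Only numpy, scipy, OpenCV 4.12 (cv2) and the standard library are available. Lean on these libraries where they do the work, as an engineer would, in place of code of your own. Each camera call takes 0.05 s, during which the arm holds its last target. There are 200 camera calls.

TASK

Put the snap-off utility knife away in its case: lay it, without dropping it, level and centred in the two rests. Then tip the open lid just over upright so that it swings shut freely by its own weight, and press its front edge down gently until the catch snaps over it and holds the lid fully home. Leave everything else on the bench where it is.

Things in the scene. Friction and masses are not known exactly. Their poses are not given: they have to be found in the camera images.
- knife_mid (a point): Centre (half-way up) of the snap-off utility knife, blade drawn in: white and black body with a short steel nose, 161 mm long, 24 mm wide, 16 mm high, about 90 g, lying flat on the 3 mm green cutting mat. x runs along the knife, z up. Grip it here across its 24 mm width. A highlighter and an ivory folding bone lie on the same mat; which lies where changes.
- case: Knife case screwed to the bench: navy base 180 mm (its x) by 260 mm (y) by 85 mm high, walls and floor 5 mm, open at the top. Origin: centre of the underside; z up; the front, with the orange catch, is at -x, the lid's hinge along the rim at +x. A divider 39 mm high at x = 28 mm parts off the rear bay, where a box of spare blades lies.
- rest_mid (a point): Where knife_mid lies once the knife is home in its two grey rests (case x = -30, y = 0, z = 38 mm); axes as the case. The knife lies along y, pointing either way. Rests: 12 mm wide, at y = -50 and +50 mm, notch 28 mm wide, its floor 30 mm above the bench, flared mouth up to 57 mm. Between them fingers have room down to the case floor.
- lid (a joint): Lid angle, rad: 0 fully shut, 1.571 upright, 2.1 back stop; starts leaning back at 1.70 to 1.84. Stiff damped hinge, holds itself near upright; tipped forward it falls by itself from somewhere between 1.3 and 1.1, in 1 to 2 s, and stops on the catch and seal at about 0.07, not yet shut. Mint frame with thin clear pane, 180 x 260 x 14 mm, 0.4 kg; more than 35 N from the robot damages it.
- lid_hinge (a point): Mid-point of the lid's hinge line, above the case's +x rim, 92 mm above the bench. Axes turn with the lid: x and z are the case's x and z when it is shut, y is the hinge line.
- lid_edge (a point): Middle of the lid's free (front) edge on its outer face, 180 mm from the hinge; 272 mm above the bench when the lid is upright. Axes turn with the lid; z is the outward normal of the outer face (up when shut).
- thumb_pad (a point): Top of the black rubber thumb pad (16 x 50 mm) in the middle of the lid's front strip, 152 mm from the hinge; z outward. Press here: the lid first passes the catch's slope (about 10 N), then squeezes a springy rubber seal; only in the last half millimetre, at 15 to 20 N, does the catch snap in; there the lid stops hard. Let go earlier and it lifts.
- catch (a joint): Angle of the sprung orange catch in the middle of the case front, rad: 0 sprung in (before and after snapping), growing as it is pushed outwards, to about 0.1 while the lid passes. 40 mm wide, tip 31 mm above the rim, hook ending 2 mm in front of the shut lid. The lid alone works it.
- marker_mid (a point): Centre of the yellow and black highlighter (120 x 22 x 14 mm) on the mat: leave alone.
- folder_mid (a point): Centre of the ivory folding bone (141 x 22 x 5 mm) on the mat: leave alone.
- blades_mid (a point): Centre of the orange box of spare blades (32 x 80 x 14 mm) in the rear bay of the case: leave alone.
- tape_mid (a point): Centre of the roll of brown tape (90 mm across, 25 mm high): leave alone.
- glue_mid (a point): Half-way up the white glue bottle (44 mm across, 120 mm high): leave alone.
- giftbox_mid (a point): Centre of the small mint gift box with blush lid (102 x 82 x 60 mm): leave alone.
Not all that is in view belongs to the job. Of the things shaped like the part that bears knife_mid, the white one is meant.

How it is judged:
On the way, in this order (a step that is already met when the one before it is completed fails the run):
1. the knife lies in its two rests, let go, while the lid is still open (x of knife_mid in the frame of rest_mid between -0.006 and 0.006 m and y of knife_mid in the frame of rest_mid between -0.02 and 0.02 m and z of knife_mid in the frame of rest_mid between -0.004 and 0.004 m and angle between the x axis of knife_mid and the y axis of case, either way round below 0.1 rad and contact force between the fingers and knife below 0.05 N and value of joint lid above 1.4 rad), for 0.2 s.
2. the lid, past upright, falls freely with no hand on it (value of joint lid between 0.2 and 1.2 rad and velocity of joint lid below -0.2 rad/s and contact force between each of the fingers, the arm and lid below 0.05 N), for 0.15 s.
3. the lid is pressed fully home and the catch has snapped in over it (value of joint lid below 0.012 rad and value of joint catch below 0.03 rad), for 0.2 s.
At the end, for the whole second after the job is handed in: The lid is fully home (under 0.012 rad) with the catch sprung in over it (under 0.03 rad); the knife lies still in both rests: within 6 mm of the line of the rests, within 20 mm of their middle along it, within 4 mm of its seated height and aligned within 0.1 rad (all of step 3 and x of knife_mid in the frame of rest_mid between -0.006 and 0.006 m and y of knife_mid in the frame of rest_mid between -0.02 and 0.02 m and z of knife_mid in the frame of rest_mid between -0.004 and 0.004 m and angle between the x axis of knife_mid and the y axis of case, either way round below 0.1 rad and linear speed of knife below 0.02 m/s); the robot touches nothing.
It fails at once if the robot loads the lid with more than 35 N (contact force between any of the fingers, the arm and lid above 35 N).
It fails at once if the knife is dropped (falls free faster than 0.5 m/s) (contact force between the fingers and knife below 0.05 N and linear speed of knife above 0.5 m/s).
It fails at once if another thing on the bench or in the case is moved by more than 25 mm (distance of any of marker_mid, folder_mid, blades_mid, tape_mid, glue_mid, giftbox_mid from where it was at the start of the episode above 0.025 m).
It also fails if it takes over 67 s, if anything falls off the work surface, if the arm or the gripper's body presses on something with over 40 N, if the wrist force passes 120 N, or if a joint passes its speed limit or range.

## Working session

There is one attempt and no reset: what is moved stays moved. The work goes in short steps, Python scripts to look and compute and a shell command to move; the robot and the scene stay as the last step left them, time stands still between calls to the robot, and variables do not carry over. Pictures are saved under pics/ and viewed, at most 10 in all, crops included, and the job is handed in when it is done.

```bash
mkdir -p pics; cat > h.py <<'E'
import numpy as np, cv2
from station import ctrl
def grab(n,f):
    p=ctrl.camera_params(n); im,d=ctrl.get_image(n); cv2.imwrite(f'pics/{f}.png',im); np.savez(f'pics/{f}.npz',im=im,d=d,K=p['intrinsics'],R=p['R'],t=p['t']); return im,d,p
def load(f): return np.load(f'pics/{f}.npz')
def px(z,u,v,depth=None):
    d=depth or np.median(z['d'][v-1:v+2,u-1:u+2]); c=np.linalg.inv(z['K'])@[u,v,1]*d
    return z['R'].T@(c-z['t'])
def ray(z,u,v):
    r=z['R'].T@(np.linalg.inv(z['K'])@[u,v,1]); return -z['R'].T@z['t'], r/np.linalg.norm(r)
def onz(z,u,v,h):
    o,r=ray(z,u,v); return o+r*(h-o[2])/r[2]
def tri(z1,a,z2,b):
    o1,r1=ray(z1,*a);o2,r2=ray(z2,*b)
    s=np.linalg.lstsq(np.c_[r1,-r2],o2-o1,rcond=None)[0]; p,q=o1+s[0]*r1,o2+s[1]*r2
    return (p+q)/2,np.linalg.norm(p-q)
def proj(z,X):
    c=z['K']@(z['R']@np.array(X)+z['t']); return c[:2]/c[2]
E
python3 - <<'E'
from h import *
np.set_printoptions(precision=4,suppress=True)
for n in('scene','side'):
    im,d,p=grab(n,n+'0'); print(n,-p['R'].T@p['t'],p['R'][2])
print(ctrl.get_state())
E
```

```text
scene [ 1.1185 -0.6996  1.2468] [-0.3987  0.4313 -0.8093]
side [-0.0653 -1.0546  0.8206] [ 0.4481  0.7162 -0.5351]
{'clock': 0.1, 'joints': array([ 0.9597,  0.3811,  1.2982,  0.    ,  1.4636, -0.2153]), 'qd': array([ 0.0029, -0.0018, -0.0018,  0.0001,  0.0003, -0.0011]), 'tau': array([  0.0043, -43.8649, -22.4913,   0.0715,   0.0342,  -0.0001]), 'tool_pos': array([0.2119, 0.5073, 0.2382]), 'ee_rot': array([ 0.1966,  0.9805, -0.0006, -0.0003]), 'contact_force': array([-0.0983,  0.2329, -0.4688]), 'wrist_torque': array([-0.0409, -0.021 , -0.0648]), 'grasp_force': 0.0, 'finger_gap': 1.0007743406229366}
```

View pics/scene0.png

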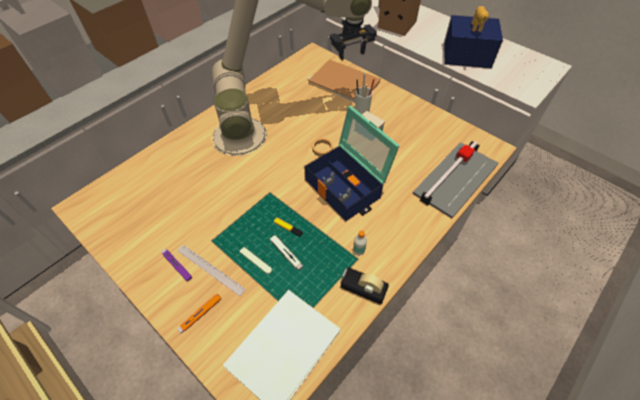

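View pics/side0.png

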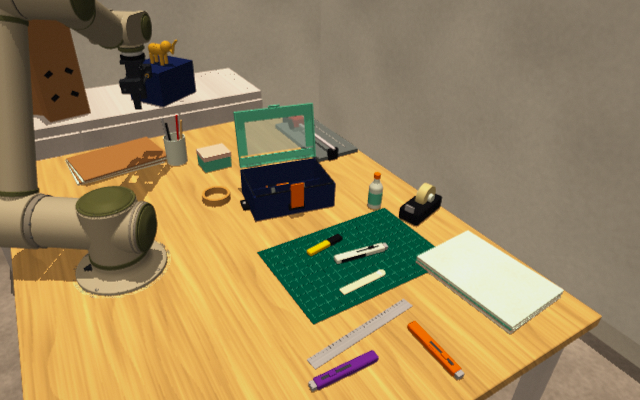

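The scene view shows the robot at the top left, the case at about (345,180) with its lid open, and the mat at about (285,250).

Knife-shaped candidates in the scene view:
- White and black at (286,252), side (361,253). It is white and lies on the mat, so this is the one meant.
- Orange at (200,314) and purple (177,264) are the wrong colour and off the mat.
- Ivory bone at (256,260) is not a knife.

I'll confirm this in an enlarged crop.

```bash
python3 - <<'E'
from h import *
a=load('scene0')['im'];b=load('side0')['im']
def c(im,u,v,w,h,s=5): return cv2.resize(im[v:v+h,u:u+w],None,fx=s,fy=s,interpolation=cv2.INTER_CUBIC)
cv2.imwrite('pics/c1.png',np.vstack([np.hstack([c(a,240,212,80,60),c(b,320,225,80,60)]),np.hstack([c(a,300,140,100,75,4),c(b,240,155,100,75,4)])]))
E
```

```text
(no output)
```

View pics/c1.png

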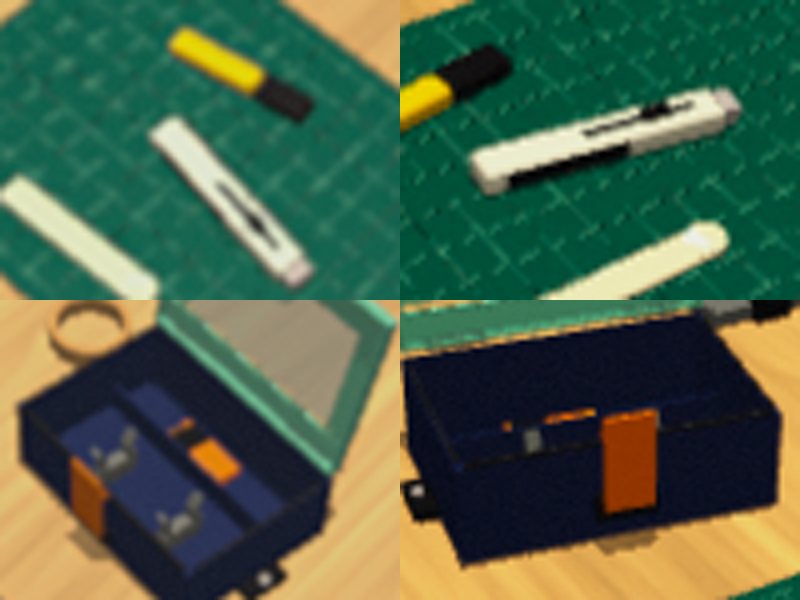

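The crop confirms the white knife. Its top ends are at scene (273,237) and (299.6,266.4), and side (337,258) and (387,245). The rim corners and both rests are visible too.

```bash
python3 - <<'E'
from h import *
np.set_printoptions(precision=4,suppress=True)
a=load('scene0');b=load('side0')
for n,p,q in [('tail',(273,237),(337,258)),('nose',(300,267),(387,245)),('mid',(286,251),(361.5,251)),('rimF1',(305.5,166.2),(255.5,197)),('rimF2',(346,208),(335,183)),('rimB2',(382,184.5),(316,159.5))]:
    print(n,tri(a,p,b,q),onz(a,*p,.019 if n[:3]!='rim' else .085),onz(b,*q,.019 if n[:3]!='rim' else .085))
# point clouds: white knife top in scene
for z,nm in((a,'scene'),(b,'side')):
    im=z['im'].astype(int);d=z['d'];K=z['K']
    v,u=np.mgrid[:400,:640]; P=((np.linalg.inv(K)@np.stack([u.ravel(),v.ravel(),np.ones(u.size)]))*d.ravel()).T
    P=(P-z['t'])@z['R']; C=im.reshape(-1,3); ok=d.ravel()>0
    hsv=cv2.cvtColor(z['im'],cv2.COLOR_BGR2HSV).reshape(-1,3).astype(int)
    # lid: mint
    m=ok&(abs(hsv[:,0]-78)<12)&(hsv[:,1]>60)&(P[:,2]>.1)&(P[:,2]<.32)&(P[:,0]>.2)
    if m.sum(): print(nm,'lid',m.sum(),P[m].min(0),P[m].max(0),np.linalg.eigh(np.cov(P[m].T))[1][:,0],P[m].mean(0))
    # navy walls
    m=ok&(C[:,0]>C[:,2]+15)&(C.max(1)<110)&(P[:,2]>.07)&(P[:,2]<.1)&(P[:,0]>.2)&(P[:,0]<1)&(abs(P[:,1])<.4)
    if m.sum()>20:
        r=cv2.minAreaRect(P[m][:,:2].astype(np.float32)); print(nm,'rim',m.sum(),r,np.median(P[m][:,2]))
    m=ok&(C.min(1)>140)&(P[:,2]>.012)&(P[:,2]<.03)&(P[:,0]>.2)
    mi=m.reshape(400,640).astype(np.uint8); n,l,s,c=cv2.connectedComponentsWithStats(mi)
    for i in range(1,n):
        if s[i,4]>30: Q=P[(l==i).ravel()]; print(nm,'white',c[i],s[i,4],cv2.minAreaRect(Q[:,:2].astype(np.float32)),np.median(Q[:,2]))
E
```

```text
tail (array([ 0.4978, -0.2702,  0.0142]), np.float64(0.005149126076222746)) [ 0.4986 -0.2694  0.019 ] [ 0.4946 -0.2781  0.019 ]
nose (array([ 0.6526, -0.291 ,  0.0124]), np.float64(0.0049242328120456666)) [ 0.6537 -0.2908  0.019 ] [ 0.6468 -0.3002  0.019 ]
mid (array([ 0.5731, -0.2791,  0.014 ]), np.float64(0.0042574649703552795)) [ 0.574  -0.2787  0.019 ] [ 0.5692 -0.2865  0.019 ]
rimF1 (array([0.3946, 0.0156, 0.0805]), np.float64(0.0036258264397160487)) [0.3958 0.0147 0.085 ] [0.3918 0.0063 0.085 ]
rimF2 (array([ 0.6416, -0.0352,  0.0846]), np.float64(0.00458694056373118)) [ 0.6403 -0.0331  0.085 ] [ 0.6408 -0.0393  0.085 ]
rimB2 (array([0.6741, 0.1362, 0.0815]), np.float64(0.010713584337399811)) [0.6719 0.1396 0.085 ] [0.6694 0.1216 0.085 ]
scene lid 1085 [0.4203 0.1338 0.1   ] [0.6822 0.2255 0.2785] [ 0.1805  0.9623 -0.2035] [0.5551 0.1854 0.1963]
scene rim 360 ((0.5331188440322876, 0.07620416581630707), (0.18444401025772095, 0.2613948881626129), 79.67843627929688) 0.079118343356789
scene white [285.6552 251.306 ] 232 ((0.5732113718986511, -0.28005343675613403), (0.024933310225605965, 0.15964379906654358), 82.25880432128906) 0.020118205799842317
scene white [281.6388 349.3575] 6669 ((0.7995271682739258, -0.5176599025726318), (0.21710143983364105, 0.30094248056411743), 4.702251434326172) 0.02603194490745106
side lid 1877 [0.2633 0.1332 0.1   ] [0.6833 0.5491 0.3082] [ 0.1763  0.9615 -0.211 ] [0.5506 0.1868 0.1963]
side rim 590 ((0.5304067134857178, 0.0749533474445343), (0.19096393883228302, 0.25928547978401184), 79.3841552734375) 0.0762488802450776
side white [491.1241 276.9949] 6334 ((0.7998849153518677, -0.5203736424446106), (0.2238919585943222, 0.30128946900367737), 5.393250465393066) 0.02259875739328857
side white [358.4689 251.8299] 241 ((0.573082447052002, -0.28150612115859985), (0.027497202157974243, 0.15937787294387817), 82.46401977539062) 0.01594727598051779
```

The knife centre measures (0.573, -0.281) at -7.7°. The case centre is (0.532, 0.0755), with its y line at -10.5°, and the lid stands at about 1.775. The sizes and heights match the text. The catch rises to z = 0.116, so I'll measure the gripper body's extent in the tool frame before placing the knife.

```bash
python3 - <<'E'
from h import *
from scipy.spatial.transform import Rotation as R
np.set_printoptions(precision=3,suppress=True)
s=ctrl.get_state(); T=R.from_quat(s['ee_rot']); print(T.as_matrix())
A=[]
for n in('scene0','side0'):
    z=load(n);d=z['d'];v,u=np.mgrid[:400,:640]
    P=((np.linalg.inv(z['K'])@np.stack([u.ravel(),v.ravel(),np.ones(u.size)]))*d.ravel()).T
    P=(P-z['t'])@z['R']; Q=T.inv().apply(P-s['tool_pos']); Q=Q[(d.ravel()>0)&(abs(Q[:,:2]).max(1)<.16)&(abs(Q[:,2]+.1)<.13)]
    for lo in np.arange(-.23,.02,.02):
        q=Q[(Q[:,2]>=lo)&(Q[:,2]<lo+.02)]
        if len(q)>2: print(n,round(lo,2),len(q),np.percentile(q,3,0)[:2],np.percentile(q,97,0)[:2])
a=load('scene0')['im'][0:65,310:395];b=load('side0')['im'][5:115,95:180]
cv2.imwrite('pics/c2.png',np.hstack([cv2.resize(a,(400,306)),cv2.resize(b,(236,306))]))
p=ctrl.camera_params('wrist'); print(T.inv().apply(-p['R'].T@p['t']-s['tool_pos']), T.inv().apply(p['R'][2]))
E
```

```text
[[-0.923  0.386 -0.001]
 [ 0.386  0.923 -0.001]
 [ 0.    -0.001 -1.   ]]
scene0 -0.23 130 [-0.065 -0.121] [-0.032  0.016]
scene0 -0.21 33 [-0.055 -0.037] [-0.014  0.014]
scene0 -0.19 56 [-0.037 -0.037] [-0.001  0.018]
scene0 -0.17 131 [-0.037 -0.042] [0.028 0.025]
scene0 -0.15 58 [-0.033 -0.042] [0.021 0.012]
scene0 -0.13 166 [-0.028 -0.093] [0.027 0.085]
scene0 -0.11 308 [-0.035 -0.094] [0.03  0.086]
scene0 -0.09 150 [-0.036 -0.087] [0.017 0.079]
scene0 -0.07 22 [-0.026 -0.086] [0.011 0.058]
scene0 -0.05 46 [-0.012 -0.062] [0.012 0.058]
scene0 -0.03 45 [-0.013 -0.061] [0.013 0.054]
scene0 -0.01 8 [-0.011 -0.057] [0.008 0.053]
side0 -0.23 241 [-0.065 -0.153] [ 0.075 -0.006]
side0 -0.21 69 [-0.059 -0.047] [ 0.021 -0.004]
side0 -0.19 152 [-0.037 -0.042] [ 0.032 -0.006]
side0 -0.17 186 [-0.034 -0.045] [0.032 0.002]
side0 -0.15 129 [-0.034 -0.048] [ 0.03  -0.014]
side0 -0.13 113 [-0.021 -0.048] [ 0.02 -0.  ]
side0 -0.11 307 [-0.034 -0.098] [0.03  0.079]
side0 -0.09 211 [-0.034 -0.097] [0.032 0.078]
side0 -0.07 89 [-0.034 -0.092] [0.03  0.067]
side0 -0.05 42 [-0.01  -0.067] [ 0.009 -0.056]
side0 -0.03 62 [-0.01  -0.066] [0.01  0.053]
side0 -0.01 46 [-0.01  -0.061] [0.009 0.051]
[ 0.081 -0.001 -0.147] [-0.313  0.001  0.95 ]
```

View pics/c2.png

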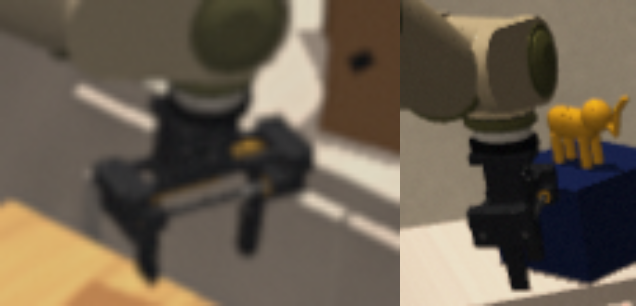

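The body spans ±93 mm along the closing line, 64 mm behind the TCP. Gripped at the middle and held upright, it would hit the catch (z = 0.116, ±20 mm wide). I'll grip the knife 67 mm towards its tail end and place it about 7 mm off centre that way, which is inside the ±20 mm limit. Now I'll move over that point and look with the wrist camera.

```bash
python3 -m handwheel '[0,0,0,0,0,0.06,0.045, 0,0,0,0,0,0.12,0.045, 0,0,0.1,0.02,-0.04,0.15,0.045, 0,0,0.262,0.295,-0.779,0.12,0.045, 0,0,0.262,0.295,-0.779,0.12,0.045, 0,0,0.262,0.295,-0.779,0.12,0.045, 0,0,0.262,0.295,-0.779,0.12,0.045, 0,0,0.262,0.295,-0.779,0.12,0.045, 0,0,0.262,0.295,-0.779,0.12,0.045, 0,0,0.262,0.295,-0.779,0.12,0.045, 0,0,0.262,0.295,-0.779,0.12,0.045, 0,0,0.262,0.295,-0.779,0.12,0.045, 0,0,0.262,0.295,-0.779,0.12,0.045, 0,0,0.262,0.295,-0.779,0.12,0.045, 0,0,0.262,0.295,-0.779,0.12,0.045, 0,0,0.262,0.295,-0.779,0.12,0.045, 0,0,0.262,0.295,-0.779,0,0.045, 0,0,0.262,0.295,-0.779,-0.08,0.045, 0,0,0.262,0.295,-0.779,-0.08,0.045, 0,0,0.262,0.295,-0.779,-0.08,0.045]'
python3 - <<'E'
from h import *
grab('wrist','w1'); s=ctrl.get_state(); print(s['clock'],s['tool_pos'],s['ee_rot'],s['joints'])
E
```

```text
clock: 2.6
tool_pos: [0.5057, -0.2705, 0.1554]
ee_rot: [0.067, 0.998, 0.002, -0.003]
contact_force: [0.5, -0.1, 0.9]
finger_gap: 0.509
grasp_force: 0.0
2.65 [ 0.50640658 -0.27103202  0.1565269 ] [ 0.06688269  0.997758    0.00141105 -0.00192028] [-6.97446008e-01  4.94577402e-01  1.35721267e+00  1.58505200e-05
  1.29456849e+00 -2.13438101e+00]
```

View pics/w1.png

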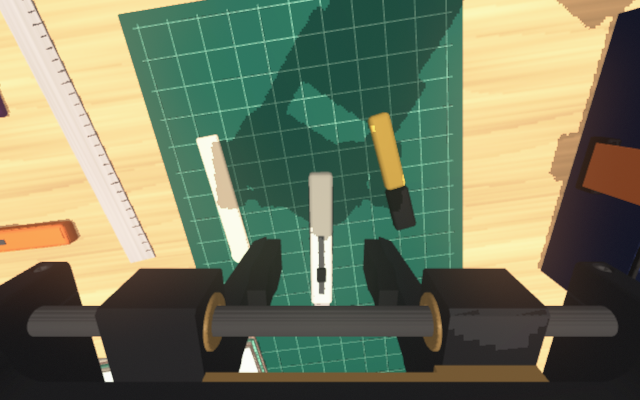

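The wrist view shows the knife upright in the image: its tail edge is at (320,172) and its sides at u≈309 and 332. The bone is on the left and the highlighter on the right, both clear of the fingers.

```bash
python3 - <<'E'
from h import *
np.set_printoptions(precision=4,suppress=True)
w=load('w1')
for q in [(320,173),(309,200),(332,200),(311,300),(330,300),(378,190),(415,225),(237,262),(270,290)]: print(q,onz(w,*q,.019))
for q in [(320,200),(320,240),(321,290),(290,180)]: print('depth z',px(w,*q))
print('tri tail',tri(load('scene0'),(273.5,237.5),w,(320,173)))
E
```

```text
(320, 173) [ 0.4933 -0.2711  0.019 ]
(309, 200) [ 0.5191 -0.2857  0.019 ]
(332, 200) [ 0.5222 -0.263   0.019 ]
(311, 300) [ 0.6361 -0.3007  0.019 ]
(330, 300) [ 0.639  -0.2796  0.019 ]
(378, 190) [ 0.5179 -0.2167  0.019 ]
(415, 225) [ 0.5605 -0.1819  0.019 ]
(237, 262) [ 0.578 -0.372  0.019]
(270, 290) [ 0.6171 -0.3436  0.019 ]
depth z [ 0.5203 -0.2748  0.0199]
depth z [ 0.5634 -0.2806  0.0206]
depth z [ 0.6231 -0.2876  0.0212]
depth z [ 0.5    -0.3032  0.004 ]
tri tail (array([ 0.4964, -0.2692,  0.011 ]), np.float64(0.005039408849608085))
```

Knife axis, yaw and height (top ≈ 0.020) all agree. Descending to grip.

```bash
python3 -m handwheel '[0,0,0,0,-0.001,-0.05,0.045, 0,0,0,0,-0.001,-0.1,0.045, 0,0,0,0,-0.001,-0.135,0.045, 0,0,0,0,-0.001,-0.145,0.045, 0,0,0,0,-0.001,-0.151,0.045, 0,0,0,0,-0.001,-0.151,0.045, 0,0,0,0,-0.001,-0.151,0.015, 0,0,0,0,-0.001,-0.151,0.015, 0,0,0,0,-0.001,-0.151,0.015, 0,0,0,0,-0.001,-0.151,0.015, 0,0,0,0,-0.001,-0.151,0.015,0,0,0,0,-0.001,-0.151,0.015]'
```

```text
clock: 4.15
tool_pos: [0.5072, -0.2727, 0.0083]
ee_rot: [0.067, 0.998, -0.0, 0.0]
contact_force: [-0.9, 1.3, 6.8]
finger_gap: 0.27
grasp_force: 30.0
```

```bash
python3 -m handwheel '[0,0,0,0,0,0.005,0.015, 0,0,0,0,0,0.02,0.015, 0,0,0,0,0,0.05,0.015, 0,0,0,0,0,0.1,0.015, 0,0,0,0,0,0.16,0.015, 0,0,0,0,0,0.2,0.015, 0,0,0,0,0,0.2,0.015, 0,0,0,0,0,0.2,0.015]'
python3 - <<'E'
from h import *
np.set_printoptions(precision=4,suppress=True)
grab('side','s2');grab('scene','sc2');grab('wrist','w2'); s=ctrl.get_state(); print(s['tool_pos'],s['ee_rot'],s['contact_force'],s['wrist_torque'])
w=load('w2')
for v in range(130,320,15): print(v,px(w,320,v))
a=load('side0')
b=load('s2')['im'];c=load('w2')['im']
cv2.imwrite('pics/c3.png',np.hstack([cv2.resize(b[120:320,250:450],(400,400)),cv2.resize(c[50:350,170:470],(400,400))]))
E
```

```text
clock: 5.15
tool_pos: [0.5065, -0.2722, 0.2071]
ee_rot: [0.067, 0.998, 0.0, -0.001]
contact_force: [0.1, 0.9, -0.4]
finger_gap: 0.268
grasp_force: 30.0
[ 0.5066 -0.2723  0.2064] [ 0.0669  0.9978  0.0008 -0.0012] [-0.1969 -0.757  -1.2398] [0.0376 0.048  0.0216]
130 [ 0.4605 -0.2689  0.0038]
145 [ 0.4775 -0.2712  0.0037]
160 [ 0.4948 -0.2736  0.0042]
175 [ 0.5127 -0.276   0.0046]
190 [ 0.5316 -0.2785  0.0038]
205 [ 0.5507 -0.2811  0.004 ]
220 [ 0.5706 -0.2838  0.0038]
235 [ 0.4934 -0.2723  0.2109]
250 [ 0.4982 -0.273   0.218 ]
265 [ 0.5068 -0.2741  0.2178]
280 [ 0.5156 -0.2753  0.2179]
295 [ 0.5249 -0.2766  0.2178]
310 [ 0.48   -0.2702  0.2858]
```

View pics/c3.png

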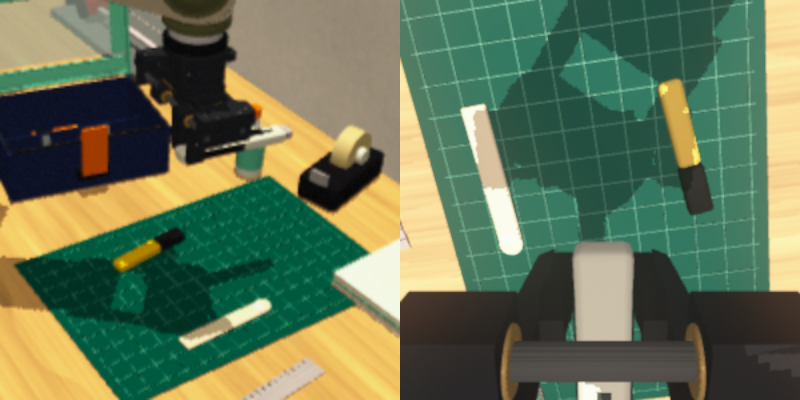

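The knife is held level: its top is at 0.218 along its length and its tail is 13 mm from the TCP. Now I'll carry it above the rests.

```bash
python3 -m handwheel '[0,0,-0.049,-0.01,0.05,0,0.015, 0,0,-0.049,-0.02,0.1,0,0.015, 0,0,-0.049,-0.03,0.15,0,0.015, 0,0,-0.049,-0.04,0.2,0,0.015, 0,0,-0.049,-0.047,0.25,0,0.015, 0,0,-0.049,-0.052,0.3,0,0.015, 0,0,-0.049,-0.053,0.332,0,0.015, 0,0,-0.049,-0.053,0.332,-0.02,0.015, 0,0,-0.049,-0.053,0.332,-0.02,0.015, 0,0,-0.049,-0.053,0.332,-0.02,0.015]'
python3 - <<'E'
from h import *
np.set_printoptions(precision=4,suppress=True)
grab('wrist','w3');grab('scene','sc3'); s=ctrl.get_state(); print(s['tool_pos'],s['ee_rot'])
from scipy.spatial.transform import Rotation as R
print(R.from_quat(s['ee_rot']).as_matrix())
a=load('sc3')['im'];w=load('w3')['im']
cv2.imwrite('pics/c4.png',np.hstack([cv2.resize(w,(640,400)),np.vstack([cv2.resize(a[130:230,300:400],(160,160)),np.zeros((240,160,3),np.uint8)])]))
E
```

```text
clock: 6.55
tool_pos: [0.4542, 0.0592, 0.1879]
ee_rot: [0.092, 0.996, 0.0, -0.0]
contact_force: [-0.4, 0.1, 0.6]
finger_gap: 0.269
grasp_force: 30.0
[0.4543 0.0591 0.1882] [ 0.0916  0.9958 -0.      0.0003]
[[-0.9832  0.1825  0.0006]
 [ 0.1825  0.9832 -0.0001]
 [-0.0006  0.0001 -1.    ]]
```

View pics/c4.png

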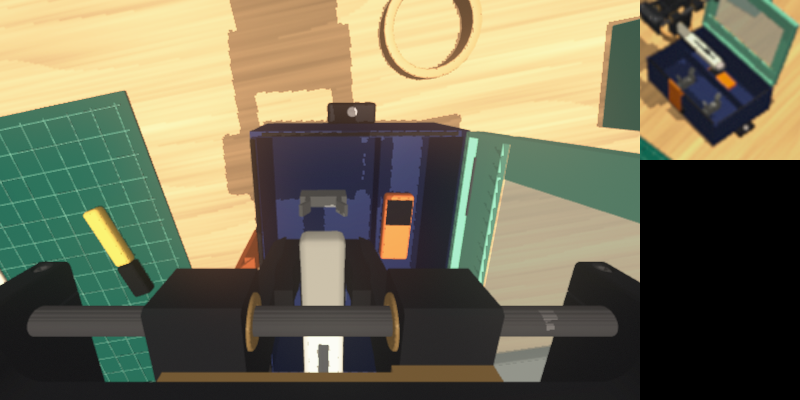

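The wrist view shows the near rest centred at u≈324, v≈192–214. Its horns are at u≈300–309 and 338–347, and the case's end rim runs from (252,130) to (465,131). The knife is parallel above it.

```bash
python3 - <<'E'
from h import *
np.set_printoptions(precision=4,suppress=True)
w=load('w3'); C=np.array([.532,.0755,0]); X=np.array([.182,.983,0]);Y=np.array([-.983,.182,0])
def cs(p): p=p-C; return np.array([p@X,p@Y,p[2]])*1000
T=np.array([.4543,.0591,.188]); print('tcp',cs(T))
for q in [(252,131),(465,131),(250,240),(358,128)]: print('rim',q,cs(onz(w,*q,.085)))
for q in [(300,192),(309,192),(338,192),(347,192),(300,214),(347,214)]: print('rest',q,cs(onz(w,*q,.057)))
for q in [(304,194),(342,194),(305,203),(343,203),(324,205),(290,210),(357,210),(324,150)]: print('dep',q,cs(px(w,*q)))
for q in [(302,255),(344,255),(323,235)]: print('knife',q,cs(onz(w,*q,.199)))
for n,z in (('sc3',load('sc3')),):
  for u in range(305,385,1):
    pass
E
```

```text
tcp [-30.2626  73.3943 188.    ]
rim (252, 131) [-88.3166 128.3276  85.    ]
rim (465, 131) [ 85.6314 128.4996  85.    ]
rim (250, 240) [-97.2578  29.8465  85.    ]
rim (358, 128) [ -1.8499 130.8132  85.    ]
rest (300, 192) [-52.4169  67.3364  57.    ]
rest (309, 192) [-43.6974  67.3446  57.    ]
rest (338, 192) [-15.6003  67.3711  57.    ]
rest (347, 192) [-6.8803 67.3794 57.    ]
rest (300, 214) [-52.9215  44.4416  57.    ]
rest (347, 214) [-6.262  44.4848 57.    ]
dep (304, 194) [-50.7032  54.3981  23.1337]
dep (342, 194) [-9.2597 54.2395 22.52  ]
dep (305, 203) [-48.0623  54.2546  51.9966]
dep (343, 203) [-10.1498  54.4077  52.3277]
dep (324, 205) [-28.9336  44.5423  31.0357]
dep (290, 210) [-68.5081  29.2006   6.0031]
dep (357, 210) [ 9.8648 29.3143  6.1103]
dep (324, 150) [-28.9427  99.5974   6.0504]
knife (302, 255) [-41.2651  78.47   199.    ]
knife (344, 255) [-19.9238  78.489  199.    ]
knife (323, 235) [-30.6165  89.6583 199.    ]
```

Rest centre is at x ≈ -29.6 and the knife is at -30.6, so I'll shift +1 mm. Descending to seat height, checking the force first.

```bash
python3 -m handwheel '[0,0,0,0,0.001,-0.04,0.015, 0,0,0,0,0.001,-0.08,0.015, 0,0,0,0,0.001,-0.11,0.015, 0,0,0,0,0.001,-0.13,0.015, 0,0,0,0,0.001,-0.142,0.015, 0,0,0,0,0.001,-0.147,0.015, 0,0,0,0,0.001,-0.150,0.015, 0,0,0,0,0.001,-0.1515,0.015, 0,0,0,0,0.001,-0.1515,0.015, 0,0,0,0,0.001,-0.1515,0.015]'
```

```text
clock: 7.9
tool_pos: [0.4542, 0.0604, 0.0365]
ee_rot: [0.091, 0.996, -0.0, 0.0]
contact_force: [-0.6, -1.0, -1.0]
finger_gap: 0.267
grasp_force: 30.0
```

```bash
python3 -m handwheel '[0,0,0,0,0,-0.0005,0.015, 0,0,0,0,0,-0.001,0.015, 0,0,0,0,0,-0.001,0.015, 0,0,0,0,0,-0.001,0.015]'
```

```text
clock: 8.4
tool_pos: [0.4541, 0.0605, 0.0353]
ee_rot: [0.091, 0.996, 0.0, 0.0]
contact_force: [-0.4, 1.1, 1.0]
finger_gap: 0.267
grasp_force: 30.0
```

Within about a millimetre of seated. Release and retreat upward.

```bash
python3 -m handwheel '[0,0,0,0,0,0,0.026, 0,0,0,0,0,0,0.03, 0,0,0,0,0,0,0.042, 0,0,0,0,0,0,0.042, 0,0,0,0,0,0.02,0.042, 0,0,0,0,0,0.05,0.042, 0,0,0,0,0,0.1,0.042, 0,0,0,0,0,0.16,0.042, 0,0,0,-0.02,-0.03,0.2,0.042, 0,0,0,-0.06,-0.06,0.25,0.042, 0,0,0,-0.1,-0.1,0.25,0.042, 0,0,0,-0.1,-0.1,0.25,0.0]'
python3 - <<'E'
from h import *
np.set_printoptions(precision=4,suppress=True)
grab('wrist','w4');grab('scene','sc4');s=ctrl.get_state(); print(s['tool_pos'],s['joints'])
w=load('w4'); C=np.array([.532,.0755,0]); X=np.array([.182,.983,0]);Y=np.array([-.983,.182,0])
a=load('sc4');A=a['im']
for z,nm in ((a,'scene'),(w,'wrist')):
    d=z['d'];v,u=np.mgrid[:400,:640]
    P=((np.linalg.inv(z['K'])@np.stack([u.ravel(),v.ravel(),np.ones(u.size)]))*d.ravel()).T
    P=(P-z['t'])@z['R'];Q=np.c_[(P-C)@X,(P-C)@Y,P[:,2]]*1000
    m=(z['im'].reshape(-1,3).min(1)>110)&(abs(Q[:,0]+30)<40)&(abs(Q[:,1])<110)&(abs(Q[:,2]-45)<25)&(d.ravel()>0)
    q=Q[m]; print(nm,len(q))
    if len(q)>20: print(cv2.minAreaRect(q[:,:2].astype(np.float32)),np.median(q[:,2]),[np.median(q[abs(q[:,1]-y)<15][:,2]) for y in(-50,0,50)])
    m=(Q[:,2]>120)&(Q[:,2]<300)&(Q[:,0]>70)&(Q[:,0]<170)&(abs(Q[:,1])<128)&(d.ravel()>0)
    if nm=='scene':
        H=cv2.cvtColor(A,cv2.COLOR_BGR2HSV).reshape(-1,3).astype(int); q=Q[m&(abs(H[:,0]-78)<12)&(H[:,1]>60)]
        n=np.linalg.eigh(np.cov(q.T))[1][:,0]; print('lid',len(q),n,np.arcsin(n[2]),q.mean(0),q.max(0))
E
```

```text
clock: 9.9
tool_pos: [0.3524, -0.0413, 0.286]
ee_rot: [0.094, 0.996, -0.001, 0.001]
contact_force: [0.6, 0.3, -0.1]
finger_gap: 0.387
grasp_force: 0.0
[ 0.3541 -0.0396  0.2853] [-0.4478 -0.009   1.663   0.0003  1.4871 -1.8343]
scene 220
((-25.417720794677734, 8.42333984375), (33.45620346069336, 161.5247802734375), 0.4789818823337555) 47.15441432814318 [np.float64(46.82480583798775), np.float64(47.88427979708888), np.float64(45.24996377190125)]
lid 791 [ 0.9812  0.0002 -0.1932] -0.1944505484360064 [118.4867  -2.752  225.5266] [136.8594 127.9775 278.924 ]
wrist 1022
((-31.991369247436523, 38.6114387512207), (97.75511169433594, 46.852970123291016), 75.501220703125) 46.870802064115736 [np.float64(nan), np.float64(46.94010218491204), np.float64(47.02100258219353)]
  return _methods._mean(a, axis=axis, dtype=dtype,
  ret = ret.dtype.type(ret / rcount)
```

```bash
python3 -c "
from h import *
cv2.imwrite('pics/c5.png',np.hstack([cv2.resize(load('w4')['im'],(480,300)),cv2.resize(load('sc4')['im'][120:240,280:400],(300,300))]))"
```

```text
(no output)
```

View pics/c5.png

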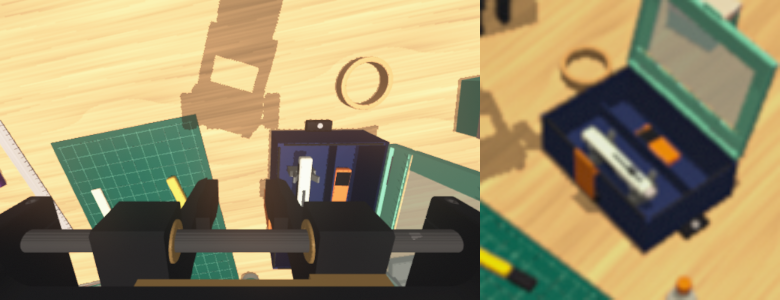

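The knife is seated: x within a few mm, y ≈ +8 mm, and level (top ≈ 0.047). The lid is at about 1.765. Next I'll shut the fingers and go over to a point behind the lid (case x = +175 mm, TCP z = 0.235).

```bash
python3 -m handwheel '[0,0,0,0,0,0.05,0, 0,0,0,0.01,0.01,0.1,0, 0,0,0,0.05,0.06,0.1,0, 0,0,0,0.09,0.11,0.1,0, 0,0,0,0.12,0.16,0.1,0, 0,0,0,0.16,0.21,0.1,0, 0,0,0,0.19,0.26,0.1,0, 0,0,0,0.21,0.287,0.09,0, 0,0,0,0.21,0.287,0.04,0, 0,0,0,0.21,0.287,-0.01,0, 0,0,0,0.21,0.287,-0.05,0, 0,0,0,0.21,0.287,-0.05,0, 0,0,0,0.21,0.287,-0.05,0]'
```

```text
clock: 11.62
tool_pos: [0.5645, 0.2487, 0.2366]
ee_rot: [0.091, 0.996, 0.0, 0.001]
contact_force: [-0.6, 0.3, 0.1]
finger_gap: 0.006
grasp_force: 0.0
```

```bash
python3 -m handwheel '[0,0,0,-0.002,-0.01,0,0, 0,0,0,-0.003,-0.018,0,0, 0,0,0,-0.005,-0.026,0,0, 0,0,0,-0.006,-0.034,0,0, 0,0,0,-0.008,-0.042,0,0, 0,0,0,-0.009,-0.05,0,0, 0,0,0,-0.011,-0.058,0,0, 0,0,0,-0.012,-0.066,0,0, 0,0,0,-0.014,-0.074,0,0, 0,0,0,-0.015,-0.082,0,0, 0,0,0,-0.017,-0.09,0,0]'
python3 - <<'E'
from h import *
np.set_printoptions(precision=4,suppress=True)
grab('side','s5');s=ctrl.get_state(); print(s['tool_pos'],s['contact_force'])
z=load('s5'); C=np.array([.532,.0755,0]); X=np.array([.182,.983,0]);Y=np.array([-.983,.182,0])
d=z['d'];v,u=np.mgrid[:400,:640]
P=((np.linalg.inv(z['K'])@np.stack([u.ravel(),v.ravel(),np.ones(u.size)]))*d.ravel()).T
P=(P-z['t'])@z['R'];Q=np.c_[(P-C)@X,(P-C)@Y,P[:,2]]*1000
H=cv2.cvtColor(z['im'],cv2.COLOR_BGR2HSV).reshape(-1,3).astype(int)
q=Q[(Q[:,2]>100)&(Q[:,2]<300)&(abs(Q[:,0]-70)<100)&(abs(Q[:,1])<128)&(abs(H[:,0]-78)<12)&(H[:,1]>60)&(d.ravel()>0)]
n=np.linalg.eigh(np.cov(q.T))[1][:,0]; n*=np.sign(n[0]); print('lid',len(q),n,1.571-np.arcsin(n[2]),q.mean(0),q.min(0),q.max(0))
E
```

```text
clock: 13.0
tool_pos: [0.5469, 0.1569, 0.2351]
ee_rot: [0.091, 0.996, -0.0, -0.0]
contact_force: [1.2, 0.9, -0.7]
finger_gap: 0.007
grasp_force: 0.3
[0.5468 0.1561 0.2352] [-0.0032 -0.8146  0.3541]
lid 1641 [0.9741 0.005  0.2261] 1.3429194881612718 [ 66.1708  -3.7129 198.9869] [  -7.896  -127.9309  100.0649] [ 97.5463 127.5552 299.392 ]
```

The lid is at 1.343, as predicted. I'll push another 25 mm (to about 1.18), then back off.

```bash
python3 -m handwheel '[0,0,0,-0.002,-0.008,0,0, 0,0,0,-0.003,-0.016,0,0, 0,0,0,-0.004,-0.025,0,0, 0,0,0,-0.003,-0.015,0.01,0, 0,0,0,0.002,0.01,0.02,0, 0,0,0,0.006,0.03,0.03,0]'
cat > lid.py <<'E'
from h import *
import sys
np.set_printoptions(precision=4,suppress=True)
grab('side',sys.argv[1]);s=ctrl.get_state(); print(s['clock'],s['tool_pos'],s['contact_force'])
z=load(sys.argv[1]); C=np.array([.532,.0755,0]); X=np.array([.182,.983,0]);Y=np.array([-.983,.182,0])
d=z['d'];v,u=np.mgrid[:400,:640]
P=((np.linalg.inv(z['K'])@np.stack([u.ravel(),v.ravel(),np.ones(u.size)]))*d.ravel()).T
P=(P-z['t'])@z['R'];Q=np.c_[(P-C)@X,(P-C)@Y,P[:,2]]*1000
H=cv2.cvtColor(z['im'],cv2.COLOR_BGR2HSV).reshape(-1,3).astype(int)
q=Q[(Q[:,2]>80)&(Q[:,2]<300)&(abs(Q[:,0]-10)<110)&(abs(Q[:,1])<128)&(abs(H[:,0]-78)<12)&(H[:,1]>60)&(d.ravel()>0)]
n=np.linalg.eigh(np.cov(q.T))[1][:,0]; n*=np.sign(n[2]+.5*n[0]); print('lid',len(q),n,np.arctan2(n[0],n[2]),q.mean(0),q.min(0),q.max(0))
E
python3 lid.py s6
```

```text
clock: 13.8
tool_pos: [0.5532, 0.1889, 0.2664]
ee_rot: [0.091, 0.996, 0.0, 0.0]
contact_force: [0.4, -0.6, -0.3]
finger_gap: 0.008
grasp_force: 0.0
13.85 [0.5537 0.1908 0.2675] [-0.8677  0.7674  0.6789]
lid 1635 [0.8939 0.0049 0.4483] 1.1059304769979805 [ 47.5227  -3.6473 173.2598] [  -5.1619 -127.9733   85.926 ] [ 95.4658 127.9932 259.286 ]
```

The lid is at 1.106 with the hand off. I'll wait and watch it while moving up and over.

```bash
python3 -m handwheel '[0,0,0,0,0,0.05,0, 0,0,0,0,0,0.08,0, 0,0,0,0,0,0.08,0, 0,0,0,0,0,0.08,0]'; python3 lid.py s7
```

```text
clock: 14.35
tool_pos: [0.5528, 0.1875, 0.3441]
ee_rot: [0.091, 0.996, -0.0, -0.001]
contact_force: [0.3, 0.4, -1.3]
finger_gap: 0.005
grasp_force: 0.0
14.4 [0.5527 0.1874 0.3439] [ 0.3047  0.2501 -0.4761]
lid 851 [0.6358 0.0025 0.7719] 0.6890220149820131 [ 15.5563  -8.2881 148.6482] [ -59.1235 -127.6462   82.1387] [ 91.8221 127.7831 211.3462]
```

It is falling freely (0.69, about -0.8 rad/s). Moving over the thumb pad at case x = -62 mm.

```bash
python3 -m handwheel '[0,0,0,0,0,0,0, 0,0,0,0,0,0,0, 0,0,0,0,0,0,0, 0,0,0,0,0,0,0, 0,0,0,0,0,0,0, 0,0,0,0,0,0,0, 0,0,0,-0.01,-0.05,0,0, 0,0,0,-0.018,-0.1,0,0, 0,0,0,-0.027,-0.15,0,0, 0,0,0,-0.032,-0.174,0,0, 0,0,0,-0.032,-0.174,-0.04,0, 0,0,0,-0.032,-0.174,-0.09,0, 0,0,0,-0.032,-0.174,-0.13,0, 0,0,0,-0.032,-0.174,-0.13,0, 0,0,0,-0.032,-0.174,-0.13,0]'; python3 lid.py s8
python3 - <<'E'
from h import *
grab('scene','sc8')
a=load('sc8')['im'];b=load('s8')['im']
cv2.imwrite('pics/c6.png',np.hstack([cv2.resize(a[120:240,280:400],(400,400)),cv2.resize(b[100:220,230:350],(400,400))]))
E
```

```text
clock: 16.27
tool_pos: [0.5218, 0.0133, 0.217]
ee_rot: [0.091, 0.996, -0.0, 0.001]
contact_force: [0.6, 0.5, 0.1]
finger_gap: 0.006
grasp_force: 0.0
16.325 [0.5219 0.0133 0.2172] [-0.4516  0.5717 -0.0449]
lid 1325 [0.048  0.001  0.9988] 0.04800122072112925 [-23.4256   5.4673 101.8728] [ -95.6653 -127.973    80.3721] [ 97.3507 127.9667 112.0072]
```

View pics/c6.png

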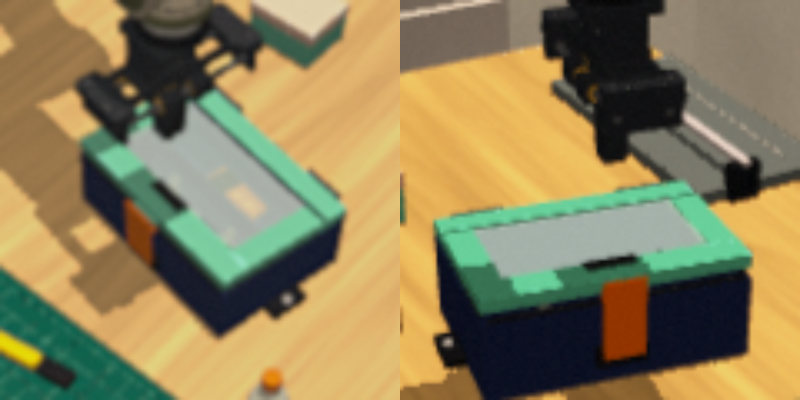

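The lid has fallen onto the catch. The black pad shows at scene (331,178) and side (293,179).

```bash
python3 - <<'E'
from h import *
np.set_printoptions(precision=4,suppress=True)
C=np.array([.532,.0755,0]); X=np.array([.182,.983,0]);Y=np.array([-.983,.182,0])
f=lambda p:(p,np.array([(p-C)@X,(p-C)@Y,p[2]])*1000)
print(f(px(load('sc8'),331,178)),f(px(load('s8'),293,179))); p,e=tri(load('sc8'),(331,178),load('s8'),(293,179)); print(f(p),e)
print(ctrl.get_state()['tool_pos'])
E
```

```text
(array([0.5228, 0.0191, 0.1117]), array([-57.0885,  -1.1712, 111.7241])) (array([0.5196, 0.0105, 0.108 ]), array([-66.1188,   0.3587, 107.9762]))
(array([0.522 , 0.0196, 0.1055]), array([-56.7998,  -0.3328, 105.4915])) 0.006667630491045668
[0.5218 0.0134 0.2171]
```

```bash
python3 -m handwheel '[0,0,0,0,0,-0.05,0, 0,0,0,0,0,-0.085,0, 0,0,0,0,0,-0.098,0, 0,0,0,0,0,-0.1,0, 0,0,0,0,0,-0.1,0]'; python3 -m handwheel '[0,0,0,0,0,-0.001,0, 0,0,0,0,0,-0.002,0, 0,0,0,0,0,-0.003,0, 0,0,0,0,0,-0.004,0, 0,0,0,0,0,-0.005,0, 0,0,0,0,0,-0.005,0]'
```

```text
clock: 17.0
tool_pos: [0.5218, 0.0133, 0.1166]
ee_rot: [0.091, 0.996, -0.0, 0.001]
contact_force: [-0.6, 0.3, -0.9]
finger_gap: 0.007
grasp_force: 0.0
clock: 17.75
tool_pos: [0.5211, 0.0133, 0.1105]
ee_rot: [0.091, 0.996, -0.0, 0.0]
contact_force: [-1.7, -0.7, 5.1]
finger_gap: 0.007
grasp_force: 2.2
```

Contact at about 0.111 with 5 N. Pressing on in small steps.

```bash
for i in 1 2; do python3 -m handwheel '[0,0,0,0,0,-0.0005,0, 0,0,0,0,0,-0.001,0, 0,0,0,0,0,-0.0015,0, 0,0,0,0,0,-0.002,0, 0,0,0,0,0,-0.002,0]' | grep -E 'pos|contact'; done
```

```text
tool_pos: [0.5211, 0.0132, 0.1086]
contact_force: [-2.8, -0.8, 5.3]
tool_pos: [0.5211, 0.013, 0.1068]
contact_force: [-2.4, -1.5, 7.8]
```

```bash
python3 -m handwheel '[0,0,0,0,0,-0.0005,0, 0,0,0,0,0,-0.001,0, 0,0,0,0,0,-0.0015,0, 0,0,0,0,0,-0.002,0, 0,0,0,0,0,-0.002,0]' | grep -E 'pos|contact'
```

```text
tool_pos: [0.521, 0.0129, 0.1047]
contact_force: [-4.1, -3.2, 7.6]
```

```bash
python3 -m handwheel '[0,0,0,0,0,-0.0005,0, 0,0,0,0,0,-0.001,0, 0,0,0,0,0,-0.001,0, 0,0,0,0,0,-0.001,0]' | grep -E 'pos|contact'
```

```text
tool_pos: [0.521, 0.0128, 0.1038]
contact_force: [-3.2, -3.3, 7.5]
```

```bash
python3 -m handwheel '[0,0,0,0,0,-0.0005,0, 0,0,0,0,0,-0.001,0, 0,0,0,0,0,-0.001,0, 0,0,0,0,0,-0.001,0]' | grep -E 'pos|contact'
```

```text
tool_pos: [0.521, 0.0127, 0.1031]
contact_force: [-4.4, -3.1, 10.4]
```

```bash
python3 -m handwheel '[0,0,0,0,0,-0.0005,0, 0,0,0,0,0,-0.001,0, 0,0,0,0,0,-0.001,0, 0,0,0,0,0,-0.001,0]' | grep -E 'pos|contact'
```

```text
tool_pos: [0.521, 0.0127, 0.1024]
contact_force: [-5.4, -4.8, 13.5]
```

```bash
python3 -m handwheel '[0,0,0,0,0,-0.0003,0, 0,0,0,0,0,-0.0006,0, 0,0,0,0,0,-0.0006,0, 0,0,0,0,0,-0.0006,0]' | grep -E 'pos|contact'
```

```text
tool_pos: [0.521, 0.0126, 0.102]
contact_force: [-5.5, -4.6, 16.3]
```

```bash
python3 -m handwheel '[0,0,0,0,0,-0.0002,0, 0,0,0,0,0,-0.0004,0, 0,0,0,0,0,-0.0004,0, 0,0,0,0,0,-0.0004,0]' | grep -E 'pos|contact'
```

```text
tool_pos: [0.5211, 0.0126, 0.1016]
contact_force: [-6.0, -5.4, 16.5]
```

```bash
python3 -m handwheel '[0,0,0,0,0,-0.0002,0, 0,0,0,0,0,-0.0004,0, 0,0,0,0,0,-0.0004,0, 0,0,0,0,0,-0.0004,0]' | grep -E 'pos|contact'
```

```text
tool_pos: [0.5211, 0.0126, 0.1013]
contact_force: [-6.0, -5.6, 17.0]
```

```bash
python3 lid.py s9; python3 - <<'E'
from h import *
b=load('s9')['im'];d=load('s9')['d']
z=load('s9');C=np.array([.532,.0755,0]); X=np.array([.182,.983,0])
for v in range(184,205,2):
    p=px(z,297,v); print(v,b[v,297],round((p-C)@X*1000,1),round(p[2]*1000,1))
E
```

```text
22.675 [0.5211 0.0126 0.1013] [-6.2619 -4.9697 18.0631]
lid 1240 [-0.0074 -0.0018  1.    ] -0.007365827836109151 [-30.1204  13.0049  95.5198] [ -97.9711 -127.9929   80.7838] [ 96.6778 127.9259 260.6458]
184 [  0  59 162] -101.5 110.3
186 [  0  53 146] -103.0 104.3
188 [  0  53 147] -104.4 98.2
190 [  0  50 145] -104.9 91.5
192 [  0  52 146] -104.1 83.9
194 [  0  52 146] -106.0 78.1
196 [  0  54 146] -106.7 71.4
198 [  0  53 147] -105.0 63.1
200 [  0  53 146] -106.1 56.6
202 [  0  54 149] -106.5 49.7
204 [  0  53 145] -106.4 42.3
```

Not at the hard stop yet; a little further, staying well under 35 N.

```bash
python3 -m handwheel '[0,0,0,0,0,-0.0002,0, 0,0,0,0,0,-0.0004,0, 0,0,0,0,0,-0.0004,0, 0,0,0,0,0,-0.0004,0]' | grep -E 'pos|contact'
```

```text
tool_pos: [0.5211, 0.0126, 0.1013]
contact_force: [-7.3, -5.2, 20.1]
```

```bash
python3 -m handwheel '[0,0,0,0,0,-0.0002,0, 0,0,0,0,0,-0.0004,0, 0,0,0,0,0,-0.0004,0, 0,0,0,0,0,-0.0004,0]' | grep -E 'pos|contact'
```

```text
tool_pos: [0.5211, 0.0126, 0.1013]
contact_force: [-9.2, -5.0, 24.3]
```

That is the hard stop: z stays at 0.1013 while the force rises to 24 N. Letting go gradually and checking.

```bash
python3 -m handwheel '[0,0,0,0,0,0.001,0, 0,0,0,0,0,0.002,0, 0,0,0,0,0,0.004,0, 0,0,0,0,0,0.01,0, 0,0,0,0,0,0.03,0, 0,0,0,0,0,0.08,0, 0,0,0,-0.04,0,0.14,0, 0,0,0,-0.1,0,0.18,0, 0,0,0,-0.1,0,0.18,0]'
python3 lid.py s10; python3 - <<'E'
from h import *
grab('scene','sc10')
C=np.array([.532,.0755,0]); X=np.array([.182,.983,0])
for n in('s8','s9','s10'):
    z=load(n); print(n,[(round((px(z,297,v)-C)@X*1000,1),round(px(z,297,v)[2]*1000,1)) for v in (180,182,184,188,200)])
a=load('sc10')['im'];b=load('s10')['im']
cv2.imwrite('pics/c7.png',np.hstack([cv2.resize(a[120:240,280:400],(400,400)),cv2.resize(b[140:220,250:330],(400,400))]))
E
```

```text
clock: 24.8
tool_pos: [0.4197, 0.0138, 0.2812]
ee_rot: [0.091, 0.996, -0.0, 0.002]
contact_force: [1.1, -1.0, 0.0]
finger_gap: 0.008
grasp_force: 0.0
24.85 [0.4194 0.0137 0.2814] [-0.2145  0.9102  0.6453]
lid 1374 [-0.0121  0.001   0.9999] -0.012114007621079304 [-19.4232   5.0901  94.8816] [ -98.2866 -127.7909   80.2635] [ 98.2351 127.9262 103.0469]
s8 [(np.float64(-72.9), np.float64(106.3)), (np.float64(-85.1), np.float64(106.9)), (np.float64(-101.6), np.float64(110.4)), (np.float64(-105.1), np.float64(98.7)), (np.float64(-105.4), np.float64(56.2))]
s9 [(np.float64(-78.5), np.float64(109.8)), (np.float64(-74.0), np.float64(99.9)), (np.float64(-101.5), np.float64(110.3)), (np.float64(-104.4), np.float64(98.2)), (np.float64(-106.1), np.float64(56.6))]
s10 [(np.float64(-61.4), np.float64(99.2)), (np.float64(-70.0), np.float64(97.4)), (np.float64(-102.6), np.float64(111.0)), (np.float64(-104.2), np.float64(98.1)), (np.float64(-107.6), np.float64(57.7))]
```

View pics/c7.png

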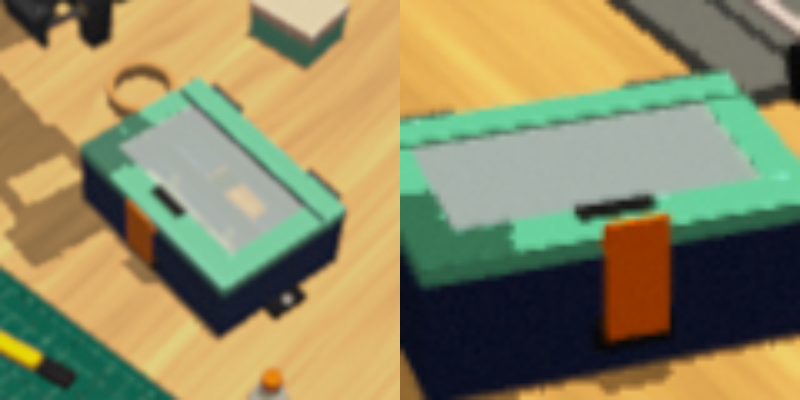

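The lid stays down after letting go: its plane reads level at about -0.01, against +0.05 before pressing. The catch stands over its edge at side crop (635,220), and the robot is clear. Handing in.

```bash
python3 -c "
from station import ctrl
print(ctrl.finish_job())"
```

```text
the job is handed in; nothing more can be done
None
```

The job is handed in: the knife lies level in its two rests, about 8 mm off centre along them (limit 20 mm), the lid fell shut freely, and I pressed it to its hard stop (about 24 N), where it stayed down with the catch over it; no verdict came back.

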